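# Hold a pipe lug flush on the sloped angle table for tacking

## Task

Pick up the red weld-on pipe lug by its upright tab and bring it to the sloped steel face of the swivelling angle table: tilt it to the slope so that its foot plate lies flush on the face, centred in and squared to the yellow rectangle (long side along long side). Finish while still gripping the lug there and pressing it steadily against the face, about as hard as the weight of a full one-litre bottle (10 N), ready for tacking; do not let go. Do not slam it, do not shove the table out of its setting, and leave the blue and grey lugs and everything else on the bench where they are.

Things in the scene. Friction and masses are not known exactly. Their poses are not given: they have to be found in the camera images.
- lug: red steel lug, 0.27-0.42 kg: foot plate 80 (x) x 60 (y) x 6 mm, in its middle an upright tab 30 (x) x 12 (y) mm, top 51 mm above the underside (dark dots on it are paint, not holes). Origin: centre of the foot's underside, z up. Pinch the tab across its 12 mm, along y. Starts upright on the bench at any of three places beside the blue and grey lugs.
- seat (a point): centre of the yellow rectangle on the sloped steel face (plate 160 x by 150 y mm). z: outward normal; x: up the slope; y: level. Rectangle inside 88 (x) x 68 (y) mm, paint only, no step: 4 mm all round the centred foot. Slope 0.15 to 0.5 rad, varies, high side away from the robot; the stiff swivel stays put under a 40 N push. Face centre about 112 mm over the bench.
- angle_table: fixed green base of the angle table, 190 (x) x 200 (y) mm; the tilting steel plate sits between its two cheeks, which end below the face. Origin: centre of its underside on the bench, z up; y along the swivel axis, which is 75 mm above the bench and 40 mm under the face.
- lug_blue: bystander: blue lug, same shape and size as the red one, standing on the bench: leave it. Origin and axes as for the red lug.
- lug_grey: bystander: grey lug, same shape and size as the red one, standing on the bench: leave it. Origin and axes as for the red lug.
- oil: bystander: yellow oil bottle, 60 mm across, 170 mm tall. Origin: centre of its underside.
- flange: bystander: dark steel pipe flange, 110 mm across, 40 mm tall. Origin: centre of its underside.
- coupling: bystander: bright pipe coupling, 60 mm across, 45 mm tall. Origin: centre of its underside.
- wrench: bystander: wrench lying flat, about 170 mm long, under 20 mm thick.
Things that resemble listed ones, but are neither listed nor needed, are in the scene too. Of the things like the lug, leave any that is pink; of the rest the smaller one is meant.

How it is judged:
By the outcome, as a careful person would: the job done as asked, in the order asked, and still so for the second after the job is handed in, while the arm keeps its last pose, push and grip.
It also fails if it takes over 40 s, if anything falls off the work surface, if the arm or the gripper's body presses on something with over 40 N, if the wrist force passes 120 N, or if a joint passes its speed limit or range.

## Robot

A 6-joint arm with a two-finger parallel gripper is mounted at the origin on the work surface. World frame = base frame: x ahead of the robot, y to its left, z up, the work surface at z = 0. Lengths are in m, angles in rad, forces in N, time in s.
With the tool pointing down it reaches from about 0.225 to 0.875 m from the base axis. Payload 3.4 kg.
Tool frame: the origin (TCP) lies at the very end of the fingers, on their centre line; the grasp point (between the pads) lies 19 mm behind it (grip_depth is the distance from the TCP to the grasp point, in m); x points along the fingers, z is the direction in which the jaws open and shut, and the axes are right-handed (so a half turn about x gives the same grasp; the last joint's range is limited). The gripper opens to 85 mm and grips with 20 to 120 N. Pads are 22 mm wide; open, the fingers measure 114 mm over their backs; the gripper's body (76 mm by 85 mm) begins 54 mm behind the grasp point. The pads swing forward as they close: fully open they stand 13 mm farther back than shut.
Start: joints at [-0.121, 0.276, 1.505, -0, 1.361, -0.121], TCP at [0.575, -0, 0.231] pointing down, gripper open.
Joint ranges: [-2.89, 2.89], [-0.75, 2.08], [0.22, 2.7], [-1.18, 4.32], [0.11, 2.71], [-2.7, 2.7]. Speed limits (rad/s): [2.57, 2.57, 3.14, 3.14, 3.14, 3.14].

## Interface

Orientations are given as a unit quaternion [w, x, y, z].
In Python, from rig import get_state, get_image, sign_off, grip_depth gives the robot as it stands. The module is installed in compiled form; this text tells all that it offers.
- The arm moves only by the tool arm_command, never from a script. Its argument "series" is a list of rows, each an object with "dp": the shift along the tool's x, y, z scaled (see below), a list of three; "angular": the turn, a rotation vector about the tool's x, y, z scaled (see below), a list of three; "gripper": the finger opening in mm, from 0 to 85.4. A call has exactly 8 rows; each row shifts and turns the pose as measured when the row begins, along the tool's axes as they then stand; what a row does not reach is not made up. The controller multiplies each number of a shift by 0.12 m and each number of a turn by 90 degrees. A row lasts 1/8 s, in which the tool goes at most 62.5 mm and 10.7 degrees, less where a joint would pass 70% of its speed; a pose out of reach is approached as far as the arm can. A call with a number of a shift or a turn outside -1 to 1 is refused whole. A call with a gripper value outside its range is refused whole. The fingers move at their own pace and stop on an object; "grip_force" is the grip in N (left out, the last holds). Time passes only in rows, so rows that do not move let the fingers close, or fill a call up. It gives the time, the measured TCP pose, the force and the opening at its end, in the units of the state.
- get_state(): the state, without advancing time (a new reading comes with each control period).
- get_image(name): name is "scene" or "side" or "wrist"; returns a dict with "image" (480x640x3 uint8, blue, green, red), "depth" (480x640 float32, m along the optical axis (not along the pixel's ray), 0 where there is no reading), "mtx" (3x3 intrinsics, pixels), "view" (4x4, takes a point from world to camera coordinates); the wrist camera has in their place "mount" (4x4, takes a point from camera to tool coordinates, whose origin is the TCP and whose axes are the tool frame's). Camera axes: x right, y up, looking along -z (the intrinsics and any distortion apply to the point x, -y, -z); pixel columns grow to the right and rows downward; lengths in m; the calibration is good to about 2 mm. A picture is of the moment at which its call begins: read the wrist's pose just before it.
- sign_off(): hands the job in, once; it reports no verdict.
The state is a dict: "clock": time; "qpos": joint angles; "qd": joint speeds; "effort": joint torques, N m; "position": TCP position; "ee_rot": TCP orientation; "contact_force": force on the tool from outside, world axes, zero at the start; "moment": the same for the moment, N m; "width": finger opening in m.
Only numpy, scipy, OpenCV 4.12 (cv2) and the standard library are available. Lean on these libraries where they do the work, as an engineer would, in place of code of your own. Each camera call takes 0.05 s, during which the arm holds its last target. There are 200 camera calls.

## Working session

There is one attempt and no reset: what is moved stays moved. The work goes in short steps, Python scripts to look and compute and a tool call to move; the robot and the scene stay as the last step left them, time stands still between calls to the robot, and variables do not carry over. Pictures are saved under pics/ and viewed, about 8 in all and at most 12, crops included, and the job is handed in when it is done.

Besides the shell and the picture viewer there is one more tool, called by a JSON object that holds its "method" and its "body". arm_command: Moves the arm, as the interface text tells. Its arguments: {"type":"object","properties":{"series":{"type":"array","items":{"type":"object","properties":{"dp":{"type":"array","items":{"type":"number"}},"angular":{"type":"array","items":{"type":"number"}},"gripper":{"type":"number"}}}},"grip_force":{"type":"number"}},"required":["series"]}

```bash
mkdir -p pics; cat > h.py <<'E'
import numpy as np, cv2
from rig import get_state, get_image, sign_off, grip_depth
from scipy.spatial.transform import Rotation as R
def Rq(q): return R.from_quat([q[1],q[2],q[3],q[0]])
def cam2world(im, st=None):
    if 'view' in im: return np.linalg.inv(im['view'])
    T=np.eye(4); T[:3,:3]=Rq(st['ee_rot']).as_matrix(); T[:3,3]=st['position']
    return T@im['mount']
def cloud(im, T):
    d=im['depth']; K=im['mtx']; v,u=np.mgrid[:480,:640]
    p=np.stack([(u-K[0,2])/K[0,0]*d, -(v-K[1,2])/K[1,1]*d, -d, np.ones_like(d)],-1)
    w=(p@T.T)[...,:3]; w[d<=0]=np.nan; return w
def ray(im,T,u,v,z):
    K=im['mtx']; r=T[:3,:3]@np.array([(u-K[0,2])/K[0,0],-(v-K[1,2])/K[1,1],-1]); o=T[:3,3]
    return o+r*(z-o[2])/r[2]
def shot(name):
    st=get_state(); im=get_image(name); T=cam2world(im,st); return st,im,T,cloud(im,T)
E
python3 - <<'E'
from h import *
print(get_state(), grip_depth)
for n in ['scene','side']:
    st,im,T,w=shot(n); cv2.imwrite(f'pics/{n}0.png',im['image']); np.savez(f'{n}0.npz',T=T,w=w,img=im['image'],K=im['mtx']); print(n,T.round(3).tolist(),im['mtx'].tolist(),[k for k in im])
E
```

```text
{'clock': 0.0, 'qpos': array([-1.20985978e-01,  2.76621946e-01,  1.50614773e+00, -4.26275021e-06,
        1.36065402e+00, -1.20991724e-01]), 'qd': array([ 9.28576065e-04, -2.80779825e-04,  2.04700411e-03, -4.99404499e-05,
        1.64444317e-03, -1.35920043e-03]), 'effort': array([ 6.20495921e-04, -4.16768074e+01, -2.45808578e+01, -1.52056768e-04,
        1.11346930e-02,  1.69860516e-05]), 'position': array([5.74482824e-01, 6.40211130e-05, 2.30418500e-01]), 'ee_rot': array([7.06463670e-01, 7.43232896e-05, 7.07749300e-01, 7.90180346e-05]), 'contact_force': array([0.04128078, 0.41251268, 0.46287087]), 'moment': array([-0.00377142,  0.03750214,  0.01299249]), 'width': 0.08551776937990174} 0.0187
scene [[0.366, -0.653, 0.663, 1.26], [0.931, 0.27, -0.247, -0.292], [-0.017, 0.707, 0.707, 0.858], [0.0, 0.0, 0.0, 1.0]] [[616.4744621749887, 0.0, 317.5238629749603], [0.0, 616.4744621749887, 232.96986185897637], [0.0, 0.0, 1.0]] ['image', 'depth', 'mtx', 'view']
side [[-0.984, 0.136, -0.114, 0.4], [-0.177, -0.752, 0.635, 0.719], [0.001, 0.646, 0.764, 0.997], [0.0, 0.0, 0.0, 1.0]] [[596.8841571202054, 0.0, 319.03181191469383], [0.0, 596.8841571202054, 251.8931922949972], [0.0, 0.0, 1.0]] ['image', 'depth', 'mtx', 'view']
```

View pics/scene0.png

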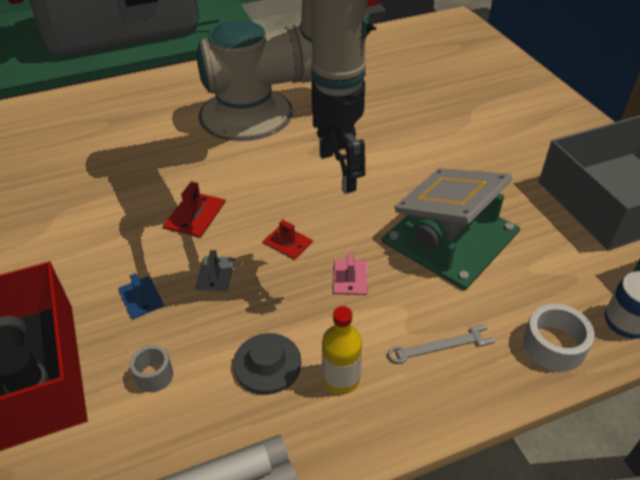

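View pics/side0.png

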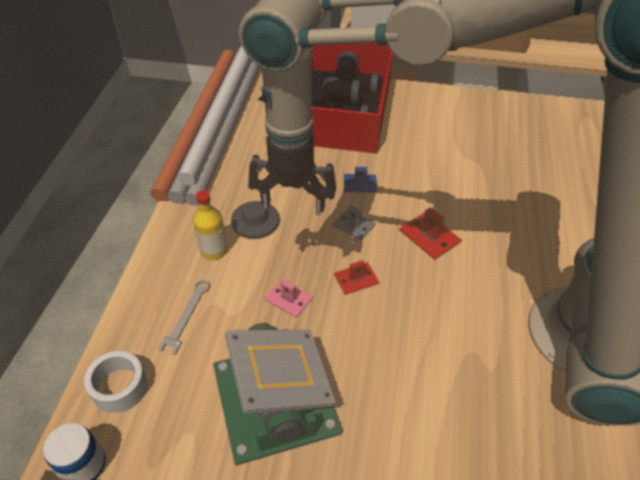

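Candidates for the red lug are the small red one at scene (288,240) / side (356,277), a larger red one at scene (193,210) / side (431,233), and a pink one at scene (350,275) / side (289,297). I choose the small red one: it isn't pink and it is the smaller of the two reds. The angle table is at scene (455,195) / side (280,370).

```bash
cat > m.py <<'E'
from h import *
out=[]
for n in ['scene','side']:
    z=np.load(n+'0.npz'); img,w=z['img'],z['w']; hsv=cv2.cvtColor(img,cv2.COLOR_BGR2HSV); H,S,V=cv2.split(hsv)
    red=(((H<6)|(H>172))&(S>170)&(V>60)).astype(np.uint8)
    k,lab,stt,c=cv2.connectedComponentsWithStats(red)
    for i in range(1,k):
        if stt[i,4]<150: continue
        p=w[lab==i]; p=p[np.isfinite(p[:,0])]
        if len(p)==0: continue
        f=p[(p[:,2]<0.014)]; r=cv2.minAreaRect((f[:,:2]*1000).astype(np.float32)) if len(f)>20 else None
        t=p[p[:,2]>0.03]
        print(n,c[i].round(),stt[i,4],'zmax',np.nanmax(p[:,2]).round(3),'foot rect',r,'tab',t.mean(0).round(3) if len(t) else None)
    # face
    yel=((H>15)&(H<35)&(S>110)&(V>90)); pts=w[yel&(w[...,2]>0.08)&(w[...,2]<0.17)&(w[...,0]>0.3)&(w[...,1]<-0.05)]
    g=w[(S<60)&(V>70)&(w[...,2]>0.07)&(w[...,2]<0.17)&(w[...,1]<-0.05)&(w[...,1]>-0.45)&(w[...,0]>.3)&(w[...,0]<.75)]
    m=np.median(g,0); g=g[np.linalg.norm(g-m,axis=1)<0.1]
    for _ in range(4):
        c0=g.mean(0); nn=np.linalg.svd(g-c0,full_matrices=False)[2][2]; nn*=np.sign(nn[2]); g=g[abs((g-c0)@nn)<0.004]
    print(n,'face n',nn.round(4),'slope',np.arccos(nn[2]).round(4),'dir',np.arctan2(-nn[1],-nn[0]).round(4),'c',c0.round(4),len(g), 'rms',((g-c0)@nn).std().round(5))
    y=np.array([0,0,1])
    X=np.array([-nn[0],-nn[1],0]); X=X-(X@nn)*nn; X/=np.linalg.norm(X); Y=np.cross(nn,X)
    pts=pts[abs((pts-c0)@nn)<0.006]
    q=np.stack([(pts-c0)@X,(pts-c0)@Y],1)*1000
    r=cv2.minAreaRect(q.astype(np.float32)); s=c0+X*r[0][0]/1000+Y*r[0][1]/1000
    print(n,'yellow',len(pts),r,'seat',s.round(4),'X',X.round(3),'Y',Y.round(3))
z=np.load('scene0.npz')['img']; a=cv2.resize(z[190:300,160:380],None,fx=3.6,fy=3.6,interpolation=3); cv2.imwrite('pics/crop.png',a)
E
python3 m.py
```

```text
scene [194. 213.] 1474 zmax 0.078 foot rect ((316.0677490234375, -204.953369140625), (85.33822631835938, 114.44535827636719), 48.202796936035156) tab [ 0.322 -0.208  0.057]
scene [288. 240.] 858 zmax 0.056 foot rect ((459.6391296386719, -55.57448959350586), (78.14068603515625, 60.573097229003906), 31.936561584472656) tab [ 0.462 -0.056  0.045]
scene [ 41. 360.] 8510 zmax 0.125 foot rect ((592.8652954101562, -503.2243957519531), (121.57913208007812, 244.50656127929688), 78.68922424316406) tab [ 0.603 -0.5    0.079]
scene [342. 316.] 284 zmax 0.174 foot rect None tab [ 0.779 -0.079  0.169]
  return _methods._mean(a, axis=axis, dtype=dtype,
  ret = um.true_divide(
m.py:19: RuntimeWarning: Mean of empty slice.
  c0=g.mean(0); nn=np.linalg.svd(g-c0,full_matrices=False)[2][2]; nn*=np.sign(nn[2]); g=g[abs((g-c0)@nn)<0.004]
Traceback (most recent call last):
  File "m.py", line 19, in <module>
    c0=g.mean(0); nn=np.linalg.svd(g-c0,full_matrices=False)[2][2]; nn*=np.sign(nn[2]); g=g[abs((g-c0)@nn)<0.004]
                     ~~~~~~~~~~~~~~~~~~~~~~~~~~~~~~~~~~~~~~~~~~^^^
IndexError: index 2 is out of bounds for axis 0 with size 0
```

```bash
sed -i 's/(w\[...,1\]<-0.05)\]/(w[...,1]>0.03)\&(w[...,1]<.4)]/; s/(w\[...,1\]<-0.05)&(w\[...,1\]>-0.45)/(w[...,1]>0.03)\&(w[...,1]<0.4)/' m.py
python3 m.py
```

```text
scene [194. 213.] 1474 zmax 0.078 foot rect ((316.0677490234375, -204.953369140625), (85.33822631835938, 114.44535827636719), 48.202796936035156) tab [ 0.322 -0.208  0.057]
scene [288. 240.] 858 zmax 0.056 foot rect ((459.6391296386719, -55.57448959350586), (78.14068603515625, 60.573097229003906), 31.936561584472656) tab [ 0.462 -0.056  0.045]
scene [ 41. 360.] 8510 zmax 0.125 foot rect ((592.8652954101562, -503.2243957519531), (121.57913208007812, 244.50656127929688), 78.68922424316406) tab [ 0.603 -0.5    0.079]
scene [342. 316.] 284 zmax 0.174 foot rect None tab [ 0.779 -0.079  0.169]
scene face n [-0.3472 -0.1797  0.9204] slope 0.4017 dir 0.4777 c [0.5648 0.2323 0.1173] 2661 rms 0.00113
scene yellow 385 ((-12.361438751220703, 9.462169647216797), (86.42352294921875, 103.95645141601562), 89.50543212890625) seat [0.5504 0.2355 0.1124] X [0.817 0.423 0.391] Y [-0.46   0.888  0.   ]
side [351. 101.] 4312 zmax 0.44 foot rect ((486.64947509765625, -592.1550903320312), (355.176513671875, 145.9800567626953), 65.78545379638672) tab [ 0.551 -0.591  0.077]
side [431. 240.] 790 zmax 0.02 foot rect ((314.22540283203125, -197.81419372558594), (82.6856460571289, 112.82461547851562), 49.39934158325195) tab None
side [355. 279.] 575 zmax 0.054 foot rect ((459.0892028808594, -49.70758819580078), (77.10065460205078, 59.026859283447266), 30.922210693359375) tab [ 0.459 -0.048  0.049]
side face n [-0.3563 -0.1615  0.9203] slope 0.4019 dir 0.4256 c [0.5567 0.2348 0.1131] 3912 rms 0.00131
side yellow 642 ((-3.2594375610351562, 5.622714996337891), (103.23455047607422, 83.45806884765625), 2.390576124191284) seat [0.5517 0.2387 0.1119] X [0.838 0.38  0.391] Y [-0.413  0.911 -0.   ]
```

View pics/crop.png

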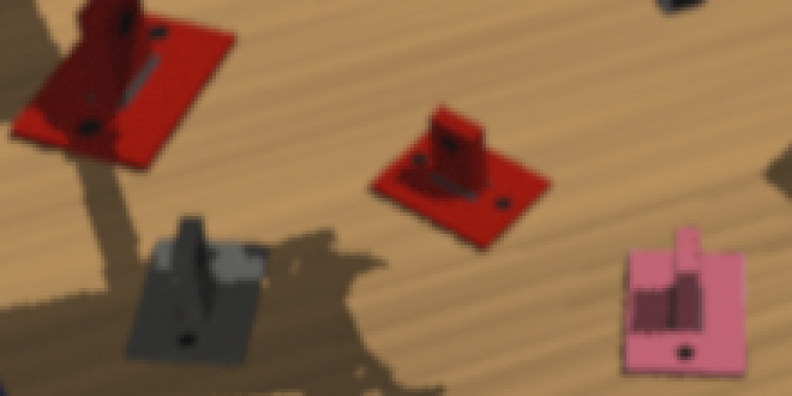

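```bash
cat >> h.py <<'E'
def plan(p,Rt,n,st=None):
    """constant body step for n rows to target pos p, rotation Rt (scipy)"""
    st=st or get_state(); R0=Rq(st['ee_rot']); rv=(R0.inv()*Rt).as_rotvec()
    M=sum((R0*R.from_rotvec(rv*k/n)).as_matrix() for k in range(n))
    dp=np.linalg.solve(M,np.array(p)-st['position'])
    print('t',round(float(st['clock']),2),'n',n,'dp',(dp/.12).round(4).tolist(),'ang',(rv/n/(np.pi/2)).round(4).tolist(),'| mm',(np.linalg.norm(dp)*1e3).round(1),'deg',np.degrees(np.linalg.norm(rv)/n).round(2))
def frame(xt,zt):
    xt=np.array(xt,float);xt/=np.linalg.norm(xt);zt=np.array(zt,float);zt-=xt*(zt@xt);zt/=np.linalg.norm(zt)
    return R.from_matrix(np.stack([xt,np.cross(zt,xt),zt],1))
E
python3 - <<'E'
from h import *
a=np.radians(31.4)
plan([0.459,-0.053,0.15],frame([0,0,-1],[np.sin(a),-np.cos(a),0]),8)
E
```

```text
t 0.1 n 8 dp [0.0839, -0.1064, -0.0882] ang [0.0814, -0.0001, 0.0001] | mm 19.4 deg 7.32
```

{"method": "arm_command", "body": {"series": [{"dp": [0.084,-0.106,-0.088],"angular": [0.0814,0,0],"gripper": 60},{"dp": [0.084,-0.106,-0.088],"angular": [0.0814,0,0],"gripper": 60},{"dp": [0.084,-0.106,-0.088],"angular": [0.0814,0,0],"gripper": 60},{"dp": [0.084,-0.106,-0.088],"angular": [0.0814,0,0],"gripper": 60},{"dp": [0.084,-0.106,-0.088],"angular": [0.0814,0,0],"gripper": 60},{"dp": [0.084,-0.106,-0.088],"angular": [0.0814,0,0],"gripper": 60},{"dp": [0.084,-0.106,-0.088],"angular": [0.0814,0,0],"gripper": 60},{"dp": [0.084,-0.106,-0.088],"angular": [0.0814,0,0],"gripper": 60}], "grip_force": 40}}

```text
clock: 1.1
position: [0.4545, -0.0522, 0.1449]
ee_rot: [0.609, 0.356, 0.613, -0.357]
contact_force: [-0.7, 0.2, 0.9]
width: 0.0598
```

```bash
cat > lug.py <<'E'
from h import *
import sys
st,im,T,w=shot('wrist'); img=im['image']; cv2.imwrite('pics/w%s.png'%sys.argv[1],img)
print(st['clock'],st['position'].round(4),Rq(st['ee_rot']).as_matrix().round(3).tolist(),st['contact_force'].round(2))
H,S,V=cv2.split(cv2.cvtColor(img,cv2.COLOR_BGR2HSV))
red=(((H<6)|(H>172))&(S>150)&(V>40))
k,lab,stt,c=cv2.connectedComponentsWithStats(red.astype(np.uint8))
for i in range(1,k):
    if stt[i,4]<300: continue
    p=w[lab==i]; p=p[np.isfinite(p[:,0])]
    f=p[p[:,2]<0.014]; t=p[(p[:,2]>0.046)&(p[:,2]<.058)]
    print(c[i].round(),stt[i],'zmed',np.median(p[:,2]).round(4),'foot',len(f),cv2.minAreaRect((f[:,:2]*1000).astype(np.float32)) if len(f)>20 else '','tabtop',len(t),cv2.minAreaRect((t[:,:2]*1000).astype(np.float32)) if len(t)>20 else '')
E
python3 lug.py 1
```

```text
1.1 [ 0.4545 -0.0522  0.1449] [[-0.006, 0.87, 0.492], [0.001, 0.492, -0.87], [-1.0, -0.005, -0.004]] [-0.68  0.23  0.93]
[320. 224.] [ 281  176   77   97 6736] zmed 0.0066 foot 5792 ((457.8845520019531, -53.449668884277344), (78.79927062988281, 59.312744140625), 31.52263832092285) tabtop 748 ((458.298828125, -53.987831115722656), (30.12789535522461, 11.988162994384766), 32.03741455078125)
[361. 411.] [ 311  380   95   65 3561] zmed 0.0089 foot 3025 ((314.8500671386719, -177.42510986328125), (45.884132385253906, 88.27777862548828), 48.55379867553711) tabtop 0
```

View pics/w1.png

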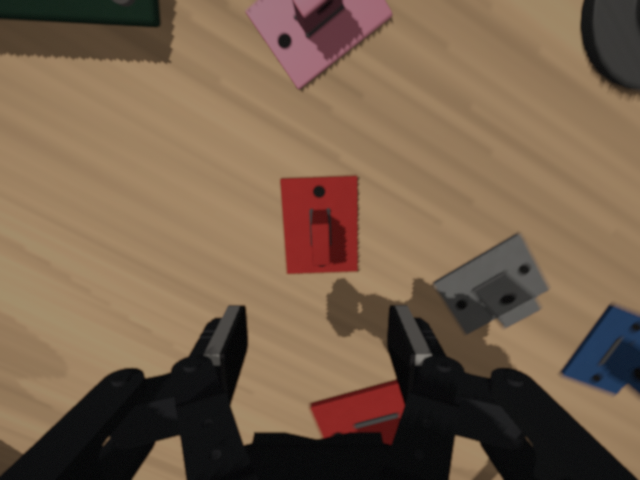

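The wrist view shows the small red lug at (320,225), with the pink one at (320,40), the grey at (490,285) and the large red at (360,410), all clear of the fingers. I'm descending.

```bash
python3 - <<'E'
from h import *
a=np.radians(31.7)
plan([0.458,-0.0537,0.022],frame([0,0,-1],[np.sin(a),-np.cos(a),0]),7)
E
```

```text
t 1.15 n 7 dp [0.1445, 0.0071, 0.0076] ang [-0.0037, -0.0008, 0.0009] | mm 17.4 deg 0.35
```

{"method": "arm_command", "body": {"series": [{"dp": [0.144,0.007,0.0076],"angular": [-0.0037,-0.0008,0.0009],"gripper": 60},{"dp": [0.144,0.007,0.0076],"angular": [-0.0037,-0.0008,0.0009],"gripper": 60},{"dp": [0.144,0.007,0.0076],"angular": [-0.0037,-0.0008,0.0009],"gripper": 60},{"dp": [0.144,0.007,0.0076],"angular": [-0.0037,-0.0008,0.0009],"gripper": 60},{"dp": [0.144,0.007,0.0076],"angular": [-0.0037,-0.0008,0.0009],"gripper": 60},{"dp": [0.144,0.007,0.0076],"angular": [-0.0037,-0.0008,0.0009],"gripper": 60},{"dp": [0.144,0.007,0.0076],"angular": [-0.0037,-0.0008,0.0009],"gripper": 60},{"dp": [0,0,0],"angular": [0,0,0],"gripper": 60}]}}

```text
clock: 2.15
position: [0.4609, -0.0539, 0.0192]
ee_rot: [0.621, 0.34, 0.619, -0.339]
contact_force: [0.8, 0.5, 1.2]
width: 0.0599
```

```bash
python3 - <<'E'
from h import *
a=np.radians(31.7); st=get_state(); print(st['position'],st['contact_force'],Rq(st['ee_rot']).as_matrix().round(3).tolist())
plan([0.458,-0.0537,0.016],frame([0,0,-1],[np.sin(a),-np.cos(a),0]),2)
E
```

```text
[ 0.46094272 -0.05385294  0.01919325] [0.83726942 0.45349936 1.15168882] [[0.002, 0.843, 0.538], [0.0, 0.538, -0.843], [-1.0, 0.002, 0.001]]
t 2.15 n 2 dp [0.0133, -0.01, -0.0071] ang [0.0048, 0.0004, -0.0006] | mm 2.2 deg 0.44
```

{"method": "arm_command", "body": {"series": [{"dp": [0.013,-0.01,-0.007],"angular": [0.0048,0.0004,-0.0006],"gripper": 60},{"dp": [0.013,-0.01,-0.007],"angular": [0.0048,0.0004,-0.0006],"gripper": 60},{"dp": [0,0,0],"angular": [0,0,0],"gripper": 20},{"dp": [0,0,0],"angular": [0,0,0],"gripper": 5},{"dp": [0,0,0],"angular": [0,0,0],"gripper": 5},{"dp": [0,0,0],"angular": [0,0,0],"gripper": 5},{"dp": [0,0,0],"angular": [0,0,0],"gripper": 5},{"dp": [0,0,0],"angular": [0,0,0],"gripper": 5}], "grip_force": 70}}

```text
clock: 3.15
position: [0.4595, -0.0539, 0.018]
ee_rot: [0.619, 0.345, 0.616, -0.344]
contact_force: [-0.5, -0.1, -1.0]
width: 0.0111
```

```bash
python3 - <<'E'
from h import *
st=get_state(); Rm=Rq(st['ee_rot']); print(st['position'],st['contact_force'],st['moment'],Rm.as_matrix().round(3).tolist(),st['width'])
plan([*(st['position'][:2]+[0.01,0.03]),0.21],Rm,8)
E
```

```text
[ 0.45945725 -0.05390307  0.0180451 ] [-0.53516606 -0.06125242 -0.95661644] [0.12263022 0.07399709 0.00598378] [[0.004, 0.851, 0.526], [-0.001, 0.526, -0.851], [-1.0, 0.003, 0.002]] 0.011144386969877459
t 3.15 n 8 dp [-0.1999, 0.0259, -0.0206] ang [0.0, 0.0, 0.0] | mm 24.3 deg 0.0
```

{"method": "arm_command", "body": {"series": [{"dp": [-0.03,0,0],"angular": [0,0,0],"gripper": 5},{"dp": [-0.15,0,0],"angular": [0,0,0],"gripper": 5},{"dp": [-0.25,0,0],"angular": [0,0,0],"gripper": 5},{"dp": [-0.25,0,0],"angular": [0,0,0],"gripper": 5},{"dp": [-0.25,0,0],"angular": [0,0,0],"gripper": 5},{"dp": [-0.25,0,0],"angular": [0,0,0],"gripper": 5},{"dp": [-0.25,0,0],"angular": [0,0,0],"gripper": 5},{"dp": [-0.2,0,0],"angular": [0,0,0],"gripper": 5}]}}

```text
clock: 4.15
position: [0.4532, -0.0526, 0.2146]
ee_rot: [0.613, 0.343, 0.622, -0.345]
contact_force: [-0.0, -0.9, -4.7]
width: 0.011
```

```bash
python3 - <<'E'
from h import *
st=get_state(); Rm=Rq(st['ee_rot']); print(st['position'],st['contact_force'],st['moment'],Rm.as_matrix().round(3).tolist(),st['width'])
n=np.array([-.352,-.170,.9203]); n/=np.linalg.norm(n); s=np.array([.551,.237,.112]); Y=np.cross([0,0,1],-n); Y/=np.linalg.norm(Y)
print(Y)
plan(s+n*.13,frame(-n,-Y),12)
E
```

```text
[ 0.45322511 -0.05262194  0.21463787] [-0.01641829 -0.90444096 -4.70790985] [ 0.01448975 -0.05982045 -0.03511096] [[-0.012, 0.85, 0.526], [0.003, 0.526, -0.85], [-1.0, -0.009, -0.009]] 0.011046918227797976
[-0.43489214  0.90048255  0.        ]
t 4.15 n 12 dp [0.0103, 0.1228, -0.1449] ang [0.0054, -0.0015, 0.0218] | mm 22.8 deg 2.02
```

{"method": "arm_command", "body": {"series": [{"dp": [0.015,0.184,-0.217],"angular": [0.008,-0.002,0.033],"gripper": 5},{"dp": [0.015,0.184,-0.217],"angular": [0.008,-0.002,0.033],"gripper": 5},{"dp": [0.015,0.184,-0.217],"angular": [0.008,-0.002,0.033],"gripper": 5},{"dp": [0.015,0.184,-0.217],"angular": [0.008,-0.002,0.033],"gripper": 5},{"dp": [0.015,0.184,-0.217],"angular": [0.008,-0.002,0.033],"gripper": 5},{"dp": [0.015,0.184,-0.217],"angular": [0.008,-0.002,0.033],"gripper": 5},{"dp": [0.015,0.184,-0.217],"angular": [0.008,-0.002,0.033],"gripper": 5},{"dp": [0.01,0.12,-0.14],"angular": [0.006,-0.001,0.02],"gripper": 5}]}}

```text
clock: 5.15
position: [0.4967, 0.2073, 0.2256]
ee_rot: [0.657, 0.484, 0.518, -0.255]
contact_force: [1.4, -0.3, -4.1]
width: 0.0107
```

{"method": "arm_command", "body": {"series": [{"dp": [0,0,0],"angular": [0,0,0],"gripper": 5},{"dp": [0,0,0],"angular": [0,0,0],"gripper": 5},{"dp": [0,0,0],"angular": [0,0,0],"gripper": 5},{"dp": [0,0,0],"angular": [0,0,0],"gripper": 5},{"dp": [0,0,0],"angular": [0,0,0],"gripper": 5},{"dp": [0,0,0],"angular": [0,0,0],"gripper": 5},{"dp": [0,0,0],"angular": [0,0,0],"gripper": 5},{"dp": [0,0,0],"angular": [0,0,0],"gripper": 5}]}}

```text
clock: 6.15
position: [0.4938, 0.2051, 0.2229]
ee_rot: [0.656, 0.482, 0.521, -0.257]
contact_force: [0.9, -0.8, -3.7]
width: 0.011
```

```bash
python3 - <<'E'
from h import *
st,im,T,w=shot('wrist'); img=im['image']; cv2.imwrite('pics/w2.png',img); np.savez('w2.npz',T=T,w=w,img=img,K=im['mtx'],p=st['position'],q=st['ee_rot'],mount=im['mount'])
print(st['clock'],st['position'],st['contact_force'],st['moment'],Rq(st['ee_rot']).as_matrix().round(3).tolist())
E
```

```text
6.15 [0.49380671 0.20507626 0.22289011] [ 0.87755541 -0.79102218 -3.68929962] [-0.17845702  0.34885949  0.00053077] [[0.325, 0.84, 0.435], [0.164, 0.403, -0.9], [-0.931, 0.364, -0.007]]
```

View pics/w2.png

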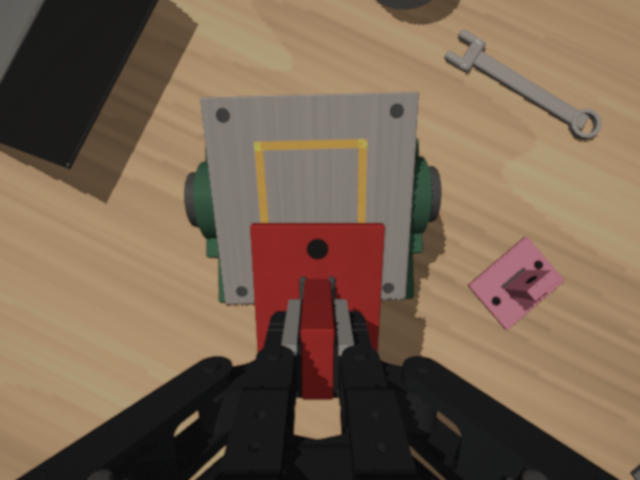

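The wrist view shows the held lug at (318,300), its tab between the pads. The face and its yellow rectangle are ahead of it, with rectangle corners at about (258,146) and (363,144).

```bash
cat > fit.py <<'E'
from h import *
z=np.load('w2.npz'); img,w,T,K=z['img'],z['w'],z['T'],z['K']; p0=z['p']; Rm=Rq(z['q']).as_matrix()
H,S,V=cv2.split(cv2.cvtColor(img,cv2.COLOR_BGR2HSV))
def plane(g,tol):
    for t in (5*tol,2*tol,tol,tol,tol):
        c=np.median(g,0) if t>2*tol else g.mean(0); n=np.linalg.svd(g-c,full_matrices=False)[2][2]; n=n*np.sign(n[2]); g=g[abs((g-c)@n)<t]
    return c,n,len(g),((g-c)@n).std()
m=np.zeros(S.shape,np.uint8); cv2.fillPoly(m,[np.array([[212,105],[410,100],[408,220],[217,222]])],1)
g=w[(m>0)&(S<70)]; g=g[np.isfinite(g[:,0])]
c,n,k,r=plane(g,.002); print('face',c,n,'slope',np.arccos(n[2]),k,r)
X=np.array([0,0,1])-n[2]*n; X/=np.linalg.norm(X); Y=np.cross(n,X)
def onplane(u,v,c=c,n=n):
    d=np.stack([(u-K[0,2])/K[0,0],-(v-K[1,2])/K[1,1],-np.ones(len(u))],1)@T[:3,:3].T; o=T[:3,3]
    return o+d*(((c-o)@n)/(d@n))[:,None]
yel=(H>14)&(H<36)&(S>100)&(V>110)&(m>0)
v,u=np.nonzero(yel); P=onplane(u.astype(float),v.astype(float)); q=np.stack([(P-c)@X,(P-c)@Y],1)*1000
print(len(q),q.min(0),q.max(0))
xt=np.percentile(q[:,0],99)
mid=(q[:,0].max()-12)
side=q[q[:,0]<q[:,0].max()-10]; top=q[(abs(q[:,1]-np.median(side[:,1].mean()))<25)&(q[:,0]>q[:,0].max()-9)]
L=side[side[:,1]<side[:,1].mean()]; Rr=side[side[:,1]>side[:,1].mean()]
fl=np.polyfit(L[:,0],L[:,1],1); fr=np.polyfit(Rr[:,0],Rr[:,1],1); ft=np.polyfit(top[:,1],top[:,0],1)
print('left',fl,L[:,1].std(),'right',fr,Rr[:,1].std(),'top',ft,top[:,0].std())
rot=np.mean([fl[0],fr[0],-ft[0]]); wd=np.polyval(fr,top[:,0].mean())-np.polyval(fl,top[:,0].mean())
t=wd-68; print('line centre spacing',wd,'line t',t,'rot',rot)
lx=(88+t)/2; yc=0.5*(np.polyval(fl,top[:,0].mean()-lx)+np.polyval(fr,top[:,0].mean()-lx)); xc=np.polyval(ft,yc)-lx
s=c+X*xc/1000+Y*yc/1000; print('seat',s,'X',X,'Y',Y)
# plate corners check
pc=onplane(np.array([203,418,226.,407]),np.array([97,93,304.,299])); print('corners',(np.stack([(pc-c)@X,(pc-c)@Y],1)*1000).round(1).tolist(),'ctr',np.array([xc,yc]))
# lug in tool frame
red=(((H<6)|(H>172))&(S>150)&(V>50)); gl=w[red]; gl=gl[np.isfinite(gl[:,0])]; tl=(gl-p0)@Rm
ff=tl[(abs(tl[:,0]-np.percentile(tl[:,0],90))<.006)]
cc=ff.mean(0)
for _ in range(4): cc=ff.mean(0); nn=np.linalg.svd(ff-cc,full_matrices=False)[2][2]; nn*=-np.sign(nn[0]); ff=ff[abs((ff-cc)@nn)<.002]
print('lug foot top n in tool',nn,'c',cc,len(ff)); print('extent tool y,z',ff.min(0),ff.max(0))
r=cv2.minAreaRect((ff[:,1:]*1000).astype(np.float32)); print(r, cv2.boxPoints(r).round(1).tolist())
np.savez('fit.npz',s=s,n=n,X=X,Y=Y)
E
python3 fit.py
```

```text
face [0.57990351 0.25006481 0.12598581] [-0.35337045 -0.18013889  0.91797566] slope 0.4078501403620409 20664 0.0006827570247632943
2155 [-45.17945483 -38.96748557] [15.36675309 41.09276178]
left [ 4.77194044e-03 -3.58373269e+01] 1.752184660214995 right [-6.53156560e-04  3.81251312e+01] 1.7204150583686548 top [-9.72251225e-04  1.23992729e+01] 1.685603899886477
line centre spacing 73.89519482078819 line t 5.895194820788191 rot 0.0016970117003384428
seat [0.55116044 0.23661646 0.11228226] X [0.81784022 0.41691328 0.39663673] Y [-4.54165942e-01  8.90917110e-01 -2.77555756e-17]
corners [[45.1, 73.0], [44.3, -72.9], [-114.5, 74.8], [-113.4, -75.5]] ctr [-34.54936748   1.07275208]
lug foot top n in tool [-9.99990084e-01  4.45316716e-03 -1.61326619e-05] c [0.01164898 0.01840157 0.00099772] 10123
extent tool y,z [ 0.00964174 -0.02544889 -0.02843651] [0.01373203 0.03924401 0.03070487]
((7.019100189208984, 1.1002330780029297), (59.148887634277344, 64.64672088623047), 89.71797180175781) [[-25.399999618530273, -28.299999237060547], [39.20000076293945, -28.600000381469727], [39.5, 30.5], [-25.200000762939453, 30.799999237060547]]
```

```bash
cat > goal.py <<'E'
from h import *
import sys
f=np.load('fit.npz'); s,n,X,Y=f['s'],f['n'],f['X'],f['Y']
lc=np.array([.0176,-.0007,.0011])   # lug origin in tool
lz=np.array([-.99999,.0045,0]); lx=np.array([.0045,1,-.004]); lx-=lz*(lx@lz); lx/=np.linalg.norm(lx)
RL=np.stack([lx,np.cross(lz,lx),lz],1); RS=np.stack([X,Y,n],1)
Rt=R.from_matrix(RS@RL.T)
def goal(h,dx=0,dy=0): return s+n*h+X*dx+Y*dy-Rt.apply(lc)
def report(st):
    Rm=Rq(st['ee_rot']).as_matrix(); o=st['position']+Rm@lc-s; e=R.from_matrix(RS.T@Rm@RL).as_rotvec()
    F=st['contact_force']
    print('t',round(float(st['clock']),2),'lug in seat mm',(np.array([o@X,o@Y,o@n])*1e3).round(2),'rot deg',np.degrees(e).round(2),'F seat',np.array([F@X,F@Y,F@n]).round(2),'Fw',F.round(2),'M',st['moment'].round(3),'w',st['width'].round(4))
if __name__=='__main__':
    st=get_state(); report(st); plan(goal(float(sys.argv[1])/1e3),Rt,int(sys.argv[2]),st)
E
python3 goal.py 30 7
```

```text
Traceback (most recent call last):
  File "goal.py", line 14, in <module>
    st=get_state(); report(st); plan(goal(float(sys.argv[1])/1e3),Rt,int(sys.argv[2]),st)
                    ~~~~~~^^^^
  File "goal.py", line 12, in report
    print('t',round(float(st['clock']),2),'lug in seat mm',(np.array([o@X,o@Y,o@n])*1e3).round(2),'rot deg',np.degrees(e).round(2),'F seat',np.array([F@X,F@Y,F@n]).round(2),'Fw',F.round(2),'M',st['moment'].round(3),'w',st['width'].round(4))
                                                                                                                                                                                                                           ^^^^^^^^^^^^^^^^^
AttributeError: 'float' object has no attribute 'round'
```

```bash
sed -i "s/st\['width'\].round(4)/round(st['width'],4)/" goal.py; python3 goal.py 30 7
```

```text
t 6.2 lug in seat mm [-17.54  -3.17 109.92] rot deg [-0.1   2.25 -1.04] F seat [-2.22 -0.9  -3.81] Fw [-0.06 -1.04 -4.38] M [-0.17   0.402  0.022] w 0.0114
t 6.2 n 7 dp [0.0947, 0.0217, -0.0042] ang [-0.0017, 0.0002, 0.0036] | mm 11.7 deg 0.35
```

{"method": "arm_command", "body": {"series": [{"dp": [0.095,0.022,-0.004],"angular": [-0.0017,0.0002,0.0036],"gripper": 5},{"dp": [0.095,0.022,-0.004],"angular": [-0.0017,0.0002,0.0036],"gripper": 5},{"dp": [0.095,0.022,-0.004],"angular": [-0.0017,0.0002,0.0036],"gripper": 5},{"dp": [0.095,0.022,-0.004],"angular": [-0.0017,0.0002,0.0036],"gripper": 5},{"dp": [0.095,0.022,-0.004],"angular": [-0.0017,0.0002,0.0036],"gripper": 5},{"dp": [0.095,0.022,-0.004],"angular": [-0.0017,0.0002,0.0036],"gripper": 5},{"dp": [0.095,0.022,-0.004],"angular": [-0.0017,0.0002,0.0036],"gripper": 5},{"dp": [0,0,0],"angular": [0,0,0],"gripper": 5}]}}

```text
clock: 7.2
position: [0.5374, 0.2313, 0.1498]
ee_rot: [0.665, 0.486, 0.515, -0.238]
contact_force: [-0.7, 0.5, -3.5]
width: 0.011
```

```bash
python3 goal.py 8 7
```

```text
t 7.2 lug in seat mm [ 0.8   0.46 22.68] rot deg [ 0.07 -0.03  0.1 ] F seat [-1.77  0.75 -3.07] Fw [-0.71  0.49 -3.52] M [-0.254  0.386 -0.023] w 0.011
t 7.2 n 7 dp [0.0175, -0.001, 0.0005] ang [0.0002, -0.0001, -0.0001] | mm 2.1 deg 0.02
```

```bash
cat > look.py <<'E'
from h import *
import sys
a=shot('wrist')[1]['image'][150:450,170:470]; b=get_image('scene')['image'][140:260,380:530]; c=get_image('side')['image'][310:430,205:355]
r=lambda i:cv2.resize(i,(375,300),interpolation=3)
cv2.imwrite('pics/%s.png'%sys.argv[1],np.vstack([np.hstack([cv2.resize(a,(300,300)),r(b)]),np.hstack([np.zeros((300,300,3),np.uint8),r(c)])]))
E
python3 look.py l1
```

```text
(no output)
```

View pics/l1.png

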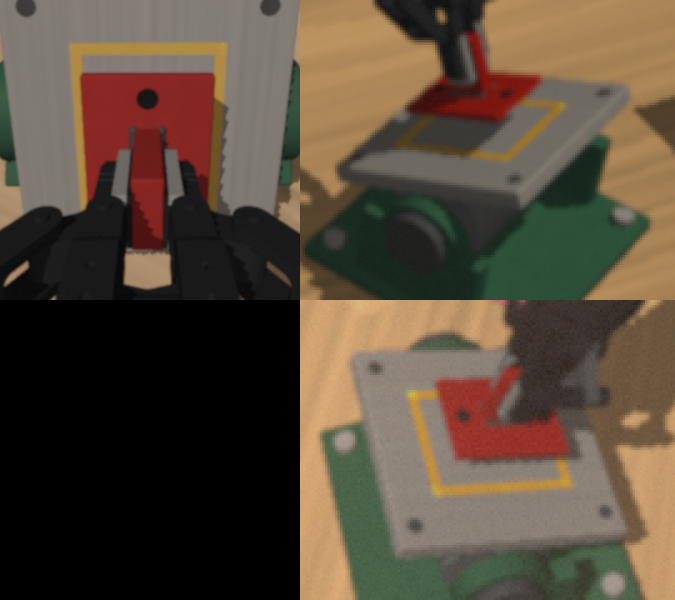

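{"method": "arm_command", "body": {"series": [{"dp": [0.018,-0.001,0.0005],"angular": [0,0,0],"gripper": 5},{"dp": [0.018,-0.001,0.0005],"angular": [0,0,0],"gripper": 5},{"dp": [0.018,-0.001,0.0005],"angular": [0,0,0],"gripper": 5},{"dp": [0.018,-0.001,0.0005],"angular": [0,0,0],"gripper": 5},{"dp": [0.018,-0.001,0.0005],"angular": [0,0,0],"gripper": 5},{"dp": [0.018,-0.001,0.0005],"angular": [0,0,0],"gripper": 5},{"dp": [0.018,-0.001,0.0005],"angular": [0,0,0],"gripper": 5},{"dp": [0,0,0],"angular": [0,0,0],"gripper": 5}]}}

```text
clock: 8.35
position: [0.5434, 0.2334, 0.1375]
ee_rot: [0.666, 0.487, 0.513, -0.237]
contact_force: [0.5, -1.0, -3.9]
width: 0.0113
```

```bash
python3 goal.py 3 7
```

```text
t 8.35 lug in seat mm [ 1.77 -0.4   8.89] rot deg [-0.   -0.29  0.11] F seat [-1.59 -1.1  -3.6 ] Fw [ 0.47 -1.   -3.94] M [-0.203  0.409 -0.021] w 0.0113
t 8.35 n 7 dp [0.007, -0.0021, -0.0005] ang [0.0002, 0.0, -0.0005] | mm 0.9 deg 0.04
```

{"method": "arm_command", "body": {"series": [{"dp": [0.006,-0.003,0],"angular": [0.0002,0,-0.0004],"gripper": 5},{"dp": [0.006,-0.003,0],"angular": [0.0002,0,-0.0004],"gripper": 5},{"dp": [0.006,-0.003,0],"angular": [0.0002,0,-0.0004],"gripper": 5},{"dp": [0.006,-0.003,0],"angular": [0.0002,0,-0.0004],"gripper": 5},{"dp": [0.006,-0.003,0],"angular": [0.0002,0,-0.0004],"gripper": 5},{"dp": [0.006,-0.003,0],"angular": [0.0002,0,-0.0004],"gripper": 5},{"dp": [0,0,0],"angular": [0,0,0],"gripper": 5},{"dp": [0,0,0],"angular": [0,0,0],"gripper": 5}]}}

```text
clock: 9.35
position: [0.5433, 0.2334, 0.1326]
ee_rot: [0.665, 0.487, 0.514, -0.239]
contact_force: [-0.3, 0.2, -5.0]
width: 0.011
```

```bash
python3 goal.py 2 7; python3 - <<'E'
from goal import *
for i in range(3):
    get_image('wrist'); report(get_state())
E
```

```text
t 9.35 lug in seat mm [-0.34 -0.42  4.39] rot deg [-0.01 -0.08 -0.  ] F seat [-2.11  0.36 -4.5 ] Fw [-0.3   0.25 -4.97] M [-0.233  0.424 -0.006] w 0.011
t 9.35 n 7 dp [0.0029, 0.0004, -0.0005] ang [-0.0, 0.0, -0.0001] | mm 0.4 deg 0.01
t 9.4 lug in seat mm [-0.37 -0.42  4.4 ] rot deg [-0.01 -0.08 -0.  ] F seat [-1.49  0.07 -4.01] Fw [ 0.17  0.16 -4.27] M [-0.178  0.434  0.067] w 0.0112
t 9.45 lug in seat mm [-0.36 -0.41  4.39] rot deg [-0.01 -0.08 -0.01] F seat [-0.27 -0.81 -4.07] Fw [ 1.58 -0.1  -3.84] M [-0.175  0.404  0.021] w 0.0111
t 9.5 lug in seat mm [-0.37 -0.44  4.4 ] rot deg [-0.01 -0.08 -0.  ] F seat [-1.73  0.17 -4.17] Fw [-0.01  0.18 -4.51] M [-0.185  0.443  0.068] w 0.0111
```

```bash
cat > chk.py <<'E'
from goal import *
# compares foot edges with the yellow rectangle; rays onto planes parallel to face at measured heights
def chk(hgt):
    st,im,T,w=shot('wrist'); img=im['image']; K=im['mtx']; report(st)
    H,S,V=cv2.split(cv2.cvtColor(img,cv2.COLOR_BGR2HSV)); o=T[:3,3]
    def onp(mask,h):
        v,u=np.nonzero(mask); d=np.stack([(u-K[0,2])/K[0,0],-(v-K[1,2])/K[1,1],-np.ones(len(u))],1)@T[:3,:3].T
        P=o+d*(((s+n*h-o)@n)/(d@n))[:,None]-s; return np.stack([P@X,P@Y],1)*1e3
    red=((H<6)|(H>172))&(S>150)&(V>50); yel=(H>14)&(H<36)&(S>90)&(V>70)
    q=onp(red,hgt+.006); q=q[(abs(q)<50).all(1)]; b=q[(q[:,0]>15)&(q[:,0]<35)]; t=q[abs(q[:,1])<25]
    print('foot: y edges by rows',[ (lambda a:(a[:,1].min().round(1),a[:,1].max().round(1)))(b[(b[:,0]>k)&(b[:,0]<k+5)]) for k in (15,20,25,30)],'x top',[t[(t[:,1]>k)&(t[:,1]<k+10)][:,0].max().round(1) for k in (-25,-15,5,15)])
    y=onp(yel,0); y=y[(abs(y[:,0])<60)&(abs(y[:,1])<50)]; sd=y[(y[:,0]>0)&(y[:,0]<42)]; tp=y[(abs(y[:,1])<28)&(y[:,0]>40)]
    print('yellow: y lines',[(lambda a:(a[:,1].min().round(1),a[a[:,1]<0][:,1].max().round(1),a[a[:,1]>0][:,1].min().round(1),a[:,1].max().round(1)))(sd[(sd[:,0]>k)&(sd[:,0]<k+7)]) for k in (14,21,28,35)],'x top in/out',[(lambda a:(a[:,0].min().round(1),a[:,0].max().round(1)))(tp[(tp[:,1]>k)&(tp[:,1]<k+10)]) for k in (-25,-15,5,15)])
    return img
if __name__=='__main__':
    img=chk(float(sys.argv[1])/1e3); cv2.imwrite('pics/chk%s.png'%sys.argv[1],img)
E
python3 chk.py 4.4
```

```text
t 9.5 lug in seat mm [-0.37 -0.44  4.4 ] rot deg [-0.01 -0.08 -0.  ] F seat [-1.73  0.17 -4.17] Fw [-0.01  0.18 -4.51] M [-0.185  0.443  0.068] w 0.0111
foot: y edges by rows [(np.float64(-29.8), np.float64(28.8)), (np.float64(-30.0), np.float64(28.7)), (np.float64(-30.1), np.float64(28.8)), (np.float64(-30.0), np.float64(28.8))] x top [np.float64(39.7), np.float64(39.7), np.float64(39.8), np.float64(39.9)]
yellow: y lines [(np.float64(-40.1), np.float64(-33.7), np.float64(34.0), np.float64(40.2)), (np.float64(-40.1), np.float64(-33.8), np.float64(34.0), np.float64(40.2)), (np.float64(-40.1), np.float64(-33.7), np.float64(34.0), np.float64(40.2)), (np.float64(-40.1), np.float64(-34.0), np.float64(34.1), np.float64(40.2))] x top in/out [(np.float64(44.1), np.float64(49.7)), (np.float64(43.6), np.float64(49.7)), (np.float64(43.7), np.float64(49.8)), (np.float64(43.8), np.float64(49.9))]
```

{"method": "arm_command", "body": {"series": [{"dp": [0.004,0,-0.001],"angular": [0,0,-0.0001],"gripper": 5},{"dp": [0.004,0,-0.001],"angular": [0,0,-0.0001],"gripper": 5},{"dp": [0.004,0,-0.001],"angular": [0,0,-0.0001],"gripper": 5},{"dp": [0.004,0,-0.001],"angular": [0,0,-0.0001],"gripper": 5},{"dp": [0.004,0,-0.001],"angular": [0,0,-0.0001],"gripper": 5},{"dp": [0.004,0,-0.001],"angular": [0,0,-0.0001],"gripper": 5},{"dp": [0,0,0],"angular": [0,0,0],"gripper": 5},{"dp": [0,0,0],"angular": [0,0,0],"gripper": 5}]}}

```text
clock: 10.55
position: [0.544, 0.2346, 0.1298]
ee_rot: [0.665, 0.486, 0.514, -0.239]
contact_force: [0.5, -0.3, -3.4]
width: 0.0106
```

```bash
python3 goal.py 0 6
```

```text
t 10.55 lug in seat mm [-0.34  0.37  1.31] rot deg [-0.01 -0.02 -0.  ] F seat [-1.07 -0.45 -3.19] Fw [ 0.45 -0.28 -3.36] M [-0.271  0.413 -0.013] w 0.0106
t 10.55 n 6 dp [0.0018, 0.0005, 0.0005] ang [-0.0, 0.0, -0.0] | mm 0.2 deg 0.0
```

{"method": "arm_command", "body": {"series": [{"dp": [0.0025,0.0004,0.0003],"angular": [0,0,0],"gripper": 5},{"dp": [0.0025,0.0004,0.0003],"angular": [0,0,0],"gripper": 5},{"dp": [0.0025,0.0004,0.0003],"angular": [0,0,0],"gripper": 5},{"dp": [0.0025,0.0004,0.0003],"angular": [0,0,0],"gripper": 5},{"dp": [0.0025,0.0004,0.0003],"angular": [0,0,0],"gripper": 5},{"dp": [0.0025,0,0],"angular": [0,0,0],"gripper": 5},{"dp": [0.0025,0,0],"angular": [0,0,0],"gripper": 5},{"dp": [0.0025,0,0],"angular": [0,0,0],"gripper": 5}]}}

```text
clock: 11.55
position: [0.5449, 0.2349, 0.1286]
ee_rot: [0.665, 0.486, 0.514, -0.239]
contact_force: [-3.0, -2.0, 1.5]
width: 0.0111
```

```bash
cat > rep.py <<'E'
from goal import *
F=[]
for i in range(6):
    st=get_state(); F.append(st['contact_force']); report(st) if i in(0,5) else 0; get_image('wrist')
F=np.array(F); print('mean F seat',(F@np.stack([X,Y,n],1)).mean(0).round(2))
E
python3 rep.py
```

```text
t 11.55 lug in seat mm [ 0.03  0.19 -0.09] rot deg [-0.01 -0.05  0.01] F seat [-2.69 -0.38  2.84] Fw [-3.03 -1.97  1.54] M [-0.359  0.793 -0.058] w 0.0111
t 11.8 lug in seat mm [ 0.05  0.19 -0.09] rot deg [-0.01 -0.05  0.02] F seat [-3.42 -0.44  5.16] Fw [-4.42 -2.75  3.38] M [-0.41   0.828  0.025] w 0.0109
mean F seat [-2.75 -0.31  4.29]
```

{"method": "arm_command", "body": {"series": [{"dp": [0.003,0,0],"angular": [0,0,0],"gripper": 5},{"dp": [0.003,0,0],"angular": [0,0,0],"gripper": 5},{"dp": [0.003,0,0],"angular": [0,0,0],"gripper": 5},{"dp": [0.003,0,0],"angular": [0,0,0],"gripper": 5},{"dp": [0.003,0,0],"angular": [0,0,0],"gripper": 5},{"dp": [0.003,0,0],"angular": [0,0,0],"gripper": 5},{"dp": [0.003,0,0],"angular": [0,0,0],"gripper": 5},{"dp": [0.003,0,0],"angular": [0,0,0],"gripper": 5}]}}

```text
clock: 12.85
position: [0.545, 0.2349, 0.1286]
ee_rot: [0.665, 0.486, 0.514, -0.239]
contact_force: [-5.1, -2.9, 5.0]
width: 0.011
```

```bash
python3 rep.py
```

```text
t 12.85 lug in seat mm [ 0.1   0.17 -0.09] rot deg [-0.03 -0.1   0.04] F seat [-3.45 -0.28  6.93] Fw [-5.14 -2.93  4.99] M [-0.486  0.921 -0.064] w 0.011
t 13.1 lug in seat mm [ 0.11  0.16 -0.09] rot deg [-0.02 -0.1   0.04] F seat [-3.07 -0.36  7.5 ] Fw [-5.   -2.95  5.67] M [-0.41   0.939 -0.   ] w 0.0111
mean F seat [-3.18 -0.57  6.69]
```

```bash
python3 chk.py -0.1; python3 look.py l2; python3 rep.py | tail -2; python3 - <<'E'
from goal import *
# table shift check: face plane now vs before in scene; bystanders difference
a=np.load('scene0.npz')['img'].astype(int); b=get_image('scene')['image'].astype(int); d=(abs(a-b).max(2)>40).astype(np.uint8)
k,l,stt,c=cv2.connectedComponentsWithStats(cv2.morphologyEx(d,cv2.MORPH_OPEN,np.ones((3,3)))); print([(c[i].round().tolist(),int(stt[i,4])) for i in range(1,k) if stt[i,4]>25])
E
```

```text
t 13.15 lug in seat mm [ 0.12  0.18 -0.1 ] rot deg [-0.02 -0.1   0.04] F seat [-3.54 -0.57  6.13] Fw [-4.8  -3.08  4.22] M [-0.419  0.978  0.02 ] w 0.0108
foot: y edges by rows [(np.float64(-29.2), np.float64(29.4)), (np.float64(-29.3), np.float64(29.4)), (np.float64(-29.4), np.float64(29.4)), (np.float64(-29.3), np.float64(29.3))] x top [np.float64(40.2), np.float64(40.2), np.float64(40.3), np.float64(40.3)]
yellow: y lines [(np.float64(-40.1), np.float64(-33.8), np.float64(34.0), np.float64(40.2)), (np.float64(-40.1), np.float64(-33.9), np.float64(34.0), np.float64(40.2)), (np.float64(-40.1), np.float64(-33.9), np.float64(34.1), np.float64(40.2)), (np.float64(-40.0), np.float64(-33.8), np.float64(34.1), np.float64(40.2))] x top in/out [(np.float64(43.7), np.float64(49.7)), (np.float64(43.7), np.float64(49.7)), (np.float64(43.8), np.float64(49.8)), (np.float64(43.9), np.float64(49.8))]
t 13.6 lug in seat mm [ 0.12  0.15 -0.07] rot deg [-0.03 -0.1   0.04] F seat [-3.14  0.24  6.4 ] Fw [-4.94 -2.25  4.63] M [-0.445  0.911 -0.071] w 0.0108
mean F seat [-3.26 -0.69  6.51]
[([284.0, 22.0], 582), ([343.0, 12.0], 640), ([372.0, 4.0], 114), ([416.0, 6.0], 348), ([429.0, 106.0], 7999), ([331.0, 101.0], 8095), ([209.0, 61.0], 369), ([279.0, 46.0], 211), ([229.0, 66.0], 83), ([288.0, 86.0], 228), ([213.0, 94.0], 27), ([143.0, 133.0], 1446), ([205.0, 141.0], 401), ([171.0, 238.0], 9221), ([281.0, 208.0], 7428), ([183.0, 225.0], 178), ([212.0, 256.0], 34)]
```

View pics/l2.png

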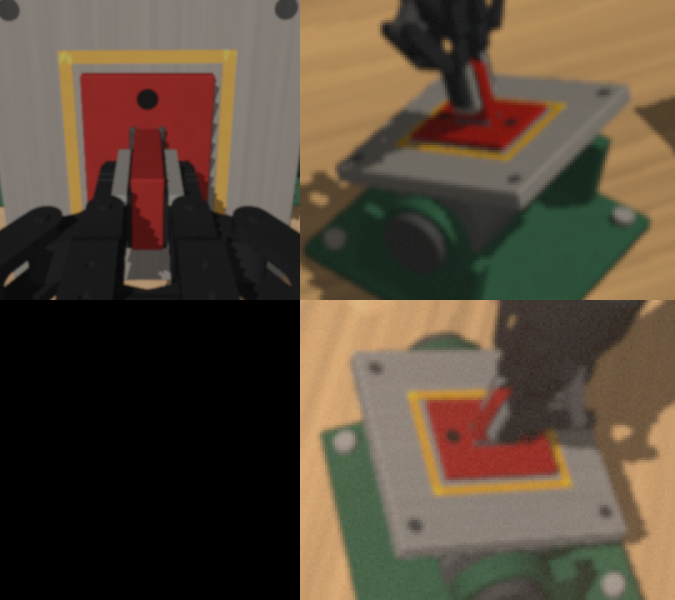

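Three views show the foot inside the yellow frame with even margins, and the plate sits as it did before. The push holds steady at about 10 N, so I'm handing in.

```bash
python3 -c "
from rig import sign_off; print(sign_off())"
```

```text
the job is handed in; nothing more can be done
None
```

I picked up the smaller red lug by its tab, tilted it to the slope (about 0.41 rad) and set its foot on the steel face inside the yellow rectangle. I handed in at about 13.7 s with the lug still gripped and pressed.

Last checks:
- **Centring:** the wrist camera put the foot within about 0.3 mm of centre on both axes. The arm's pose readings agreed to 0.2 mm.
- **Squareness and flushness:** the rotation error was 0.1° or less. A rough sum on the wrist force and moment, done shortly before the final push, put the pressure within about 4 mm of the foot's centre, so it should be lying flush.
- **Push:** the force sensor read 6.5 N outward from the face. Adding about 3.9 N for the lug's own weight gives roughly 10.4 N on the face. It held steady over half a second, give or take about 1 N of sensor noise.
- **Rest of the bench:** the plate showed no visible shift. Comparing scene pictures from start and end, the changed areas lay around the arm, its shadow and the spot where the lug had stood. I judged those by position only and did not measure each bystander again.

No check failed. The only small disagreement was about 1 mm sideways between the wrist camera and the jaw centre, so I placed the lug relative to the rectangle in the same wrist view.

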